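Set the sealer's splash shield to its marker and clear the finished filter cassette

ROBOT

A 7-joint arm with a two-finger parallel gripper is mounted at the origin on the work surface. World frame = base frame: x ahead of the robot, y to its left, z up, the work surface at z = 0. Lengths are in m, angles in rad, forces in N, time in s.
With the tool pointing down it reaches from about 0.4 to 0.85 m from the base axis. Payload 10.4 kg.
Tool frame: the origin (TCP) lies at the very end of the fingers, on their centre line; the grasp point (between the pads) lies 19 mm behind it; z points along the fingers, y is the line along which they close (so a half turn about z gives the same grasp; the last joint's range is limited). The gripper opens to 87 mm and grips with 3 to 60 N. Pads are 19 mm wide; open, the fingers measure 117 mm over their backs; the gripper's body (75 mm by 190 mm) begins 51 mm behind the grasp point.
Start: joints at [-1.293, 0.332, -0.065, 1.46, 0.022, 1.35, -0.088], TCP at [0.185, 0.597, 0.223] pointing down, gripper open.
Joint ranges: [-2.6, 2.6], [-0.5, 2.12], [-1.47, 1.34], [0.16, 2.42], [-1.27, 4.41], [0.06, 2.06], [-2.6, 2.6]. Speed limits (rad/s): [2.22, 2.22, 2.79, 2.79, 3.14, 3.14, 3.14].

INTERFACE

Orientations are given as a unit quaternion [x, y, z, w].
In Python, from bench import status, camera, order gives the robot as it stands.
- The arm moves only by the tool jog_arm, never from a script. Its argument "plan" is a list of rows, each a list of 7 numbers: the turn, a rotation vector about the tool's x, y, z in rad, then the shift along the tool's x, y, z in mm, then the opening, from -1 (shut) to 1 (fully open). A call has 1 to 12 rows; each row is the pose to reach, as a shift and turn from the pose commanded when the call began, along the tool's axes at that moment; what a row does not reach only later rows make up. A row lasts 1/10 s, in which the tool goes at most 50 mm and 8.59 degrees, less where a joint would pass 70% of its speed; a pose out of reach is approached as far as the arm can. A call with a gripper value outside its range is refused whole. The fingers move at their own pace and stop on an object; "squeeze" is the grip in N (left out, the last holds). Time passes only in rows, so rows that repeat a pose let the fingers close. It gives the time, the measured TCP pose, the force, the opening and the grip force at its end, in the units of the state.
- status.read_state(): the state, without advancing time (a new reading comes with each control period).
- camera(name): name is "scene" or "top" or "wrist"; returns a dict with "image" (400x640x3 uint8, red, green, blue), "z_map" (400x640 float32, m along the optical axis (not along the pixel's ray), 0 where there is no reading), "fx", "fy", "cx", "cy" (pixels), "world_from_camera" (4x4, takes a point from camera to world coordinates); the wrist camera has in their place "mount" (4x4, takes a point from camera to tool coordinates, whose origin is the TCP and whose axes are the flange's). Camera axes: x right, y down, z forward; pixel columns grow to the right and rows downward; lengths in m; the calibration is good to about 2 mm. A picture is of the moment at which its call begins: read the wrist's pose just before it.
- order.close_job(): hands the job in; it is judged then, once.
The state is a dict: "time": time; "joint_positions": joint angles; "joint_vel": joint speeds; "joint_torque": joint torques, N m; "ee_pos": TCP position; "eef_rot": TCP orientation; "ft_force": force on the tool from outside, world axes, zero at the start; "torque": the same for the moment, N m; "width": finger opening in m; "grip_force": force on a finger pad.
Only numpy, scipy, OpenCV 4.12 (cv2) and the standard library are available. Lean on these libraries where they do the work, as an engineer would, in place of code of your own. Each camera call takes 0.05 s, during which the arm holds its last target. There are 200 camera calls.

TASK

The cassette sealer has finished a piece, which lies in its catch tray under the clear sliding splash shield. First slide the shield by its grip along the tray until its pointer tongue lines up with the steel marker clip on the tray's ledge, and leave it there; then lift the cassette out of the tray and set it down flat, window up, on the floor of the grey tote, lowering it in rather than dropping it. Leave the bottle, the beaker and the stack of dishes where they stand.

Things in the scene. Friction and masses are not known exactly. Their poses are not given: they have to be found in the camera images.
- tray: Fixed open steel catch tray, outside 162 (x) x 312 (y) x 40 mm high, walls and floor 6 mm; origin at the centre of its underside, on the bench. The shield slides along its y axis. A white ledge 30 mm high with scale ticks runs along the outside of its +x wall (x = 81 to 127 mm). The white sealer (160 x 140 x 150 mm high, y = -380 to -240 mm in the tray frame) and its chute stand at the -y end.
- shield (a joint): Slide position of the clear splash shield, 0 to 0.20 m, growing towards the tray +y end; it stays where left. The shield is a plate 162 x 100 (y) x 4 mm across the tray rims, top face 45 mm above the bench. At value q its centre is at y = -0.10 m + q in the tray frame; at 0 it covers the -y end of the tray, over the cassette.
- grip_top (a point): Centre of the top of the shield's grip, a black upright block 44 (x) x 22 (y) x 42 mm high in the middle of the plate; this point is 87 mm above the bench. Axes as the tray's.
- pointer (a point): Tip of the shield's pointer, a black tongue 10 mm wide that sticks out over the ledge on the tray's +x side at the height of the plate, in line with the grip; this point is on the tongue's centre line at its outer end. Axes as the tray's.
- marker: Small fixed dark steel clip on the ledge beside the path of the pointer: upright 16 x 10 (y) x 36 mm on a foot 24 mm long (y); origin at the centre of its underside, 30 mm above the bench; axes as the tray. Pointer and marker are lined up when they have the same y in the tray frame; this leaves the cassette fully uncovered.
- cassette: Loose white filter cassette, a flat block 46 (x) x 76 (y) x 24 mm high, about 110 g, with a round window with a dark green disc on top; origin at the centre of its underside, z up through the window. It lies on the tray's floor at the tray's -y end, its long side roughly along the tray.
- tote: Grey open plastic tote, 160 (x) x 190 (y) x 60 mm high, walls and floor 5 mm thick; origin at the centre of its underside, on the bench.
- bottle: Amber bottle, 72 mm diameter, 170 mm high, a bystander; origin at the centre of its underside.
- beaker: Glass beaker, 80 mm diameter, 100 mm high, a bystander; origin at the centre of its underside.
- dishes: Stack of three dishes, 90 mm diameter, 44 mm high, a bystander; origin at the centre of its underside.
There are look-alikes about, which are no part of the job. Of the things that look like the tote, take the one that is nearest to the robot's base at the start.

How it is judged:
By the outcome, as a careful person would: the job done as asked, in the order asked, and still so for the second after the job is handed in, with the robot touching nothing.
It also fails if it takes over 48 s, if anything falls off the work surface, if the arm or the gripper's body presses on something with over 40 N, if the wrist force passes 120 N, or if a joint passes its speed limit or range.

## Working session

There is one attempt and no reset: what is moved stays moved. The work goes in short steps, Python scripts to look and compute and a tool call to move; the robot and the scene stay as the last step left them, time stands still between calls to the robot, and variables do not carry over. Pictures are saved under pics/ and viewed, at most 10 in all, crops included, and the job is handed in when it is done.

Besides the shell and the picture viewer there is one more tool, called after "Request:" by a JSON object that holds its "method" and its "body". jog_arm: Moves the arm, as the interface text tells. Its arguments: {"type":"object","properties":{"plan":{"type":"array"},"squeeze":{"type":"number"}},"required":["plan"]}

```bash
mkdir -p pics; cat > h.py <<'E'
import numpy as np, cv2, pickle
from bench import status, camera, order
def snap(n,tag):
    s=status.read_state(); c=camera(n); c['s']=s
    pickle.dump(c,open(f'pics/{tag}.pkl','wb')); cv2.imwrite(f'pics/{tag}.png',c['image'][:,:,::-1]); return c
def load(t): return pickle.load(open(f'pics/{t}.pkl','rb'))
def W(c):
    if 'world_from_camera' in c: return np.array(c['world_from_camera'])
    from scipy.spatial.transform import Rotation as R
    T=np.eye(4);T[:3,:3]=R.from_quat(c['s']['eef_rot']).as_matrix();T[:3,3]=c['s']['ee_pos'];return T@np.array(c['mount'])
def ray(c,u,v,z): # intersect world plane z
    T=W(c);d=T[:3,:3]@np.array([(u-c['cx'])/c['fx'],(v-c['cy'])/c['fy'],1]);o=T[:3,3];return o+d*(z-o[2])/d[2]
def px(c,u,v):
    z=c['z_map'][int(v),int(u)];return (W(c)@np.array([(u-c['cx'])/c['fx']*z,(v-c['cy'])/c['fy']*z,z,1]))[:3]
def proj(c,p):
    q=np.linalg.inv(W(c))@np.append(p,1);return c['fx']*q[0]/q[2]+c['cx'],c['fy']*q[1]/q[2]+c['cy']
E
python3 - <<'E'
from h import *
a=snap('top','top0');b=snap('scene','sc0')
print(W(a),W(b),a['fx'],a['s'])
E
```

```text
[[-0.05160298 -0.97519671  0.2152406   0.28574893]
 [-0.9986556   0.05144967 -0.00631877  0.19282808]
 [-0.00491201 -0.2152773  -0.97654061  1.2770362 ]
 [ 0.          0.          0.          1.        ]] [[-0.79270037  0.42769257 -0.43440211  1.0206608 ]
 [ 0.60951523  0.56871737 -0.55231489  0.78144359]
 [ 0.01083105 -0.70259492 -0.71150761  0.8700118 ]
 [ 0.          0.          0.          1.        ]] 501.70263724618854 {'time': 0.0, 'joint_positions': array([-1.29260825,  0.33286054, -0.06471157,  1.46097682,  0.02160688,
        1.34992183, -0.08843889]), 'joint_vel': array([ 3.10410821e-04, -8.49873857e-04,  1.12234393e-03,  5.87152193e-04,
        6.22505002e-04,  3.51575633e-05,  2.76004579e-03]), 'joint_torque': array([-1.07606971e-03, -6.23251963e+01,  2.40227545e-02, -3.89909112e+01,
       -6.14227192e-02,  3.95685935e-02,  1.28938705e-04]), 'ee_pos': array([0.18505155, 0.5965451 , 0.22174411]), 'eef_rot': array([ 1.49780584e-01,  9.88718987e-01, -7.31621580e-04, -7.35432319e-05]), 'ft_force': array([-0.38787593, -0.10242898, -0.2815096 ]), 'torque': array([ 0.01052177, -0.00276208,  0.02891926]), 'grip_force': 0.0, 'width': 0.08722557351912544}
```

View pics/top0.png

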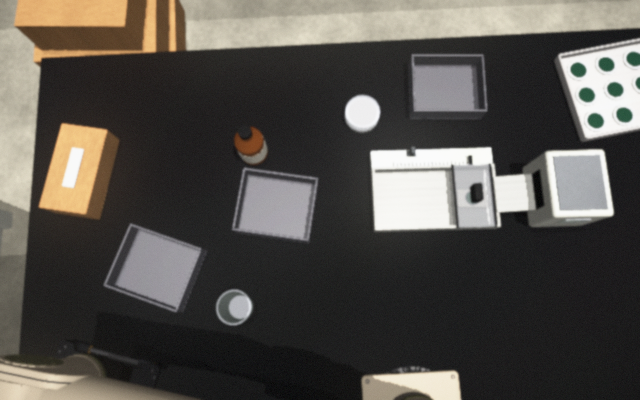

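View pics/sc0.png

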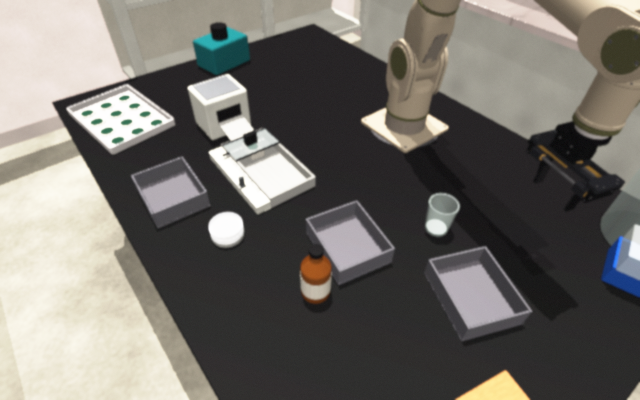

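Top view: three grey totes, at pixels (447,87), (276,205) and (155,267). The tray is at (433,190), the shield at (475,195), the marker clip probably at (411,151) and the pointer at (470,160). I'll measure next.

```bash
python3 - <<'E'
from h import *
c=load('top0')
for n,(u,v) in dict(A=(447,87),B=(276,205),C=(155,267)).items():
    p=px(c,u,v);print(n,p,np.hypot(*p[:2]))
for n,(u,v) in dict(bottle=(250,142),beaker=(234,306),dishes=(362,113),grip=(477,191),clip=(411,151),point=(471,160)).items(): print(n,px(c,u,v))
im=c['image'][:,:,::-1]
cv2.imwrite('pics/c1.png',cv2.resize(im[140:240,362:512],None,fx=5.3,fy=5.3,interpolation=cv2.INTER_CUBIC))
cv2.imwrite('pics/c2.png',cv2.resize(im[155:325,90:330],None,fx=3.3,fy=3.3,interpolation=cv2.INTER_CUBIC))
E
```

```text
A [ 0.84841518 -0.17011523  0.00205972] 0.8653019811932722
B [0.54434374 0.30600371 0.00520163] 0.6244584667453241
C [0.4011931  0.61566564 0.00519685] 0.7348469821234496
bottle [0.67439752 0.35157926 0.13529065]
beaker [0.2949222  0.41788351 0.00590061]
dishes [0.76834754 0.07085272 0.04626184]
grip [ 0.53625691 -0.18947771  0.08901052]
clip [ 0.65395215 -0.04421368  0.06164566]
point [ 0.62802738 -0.19910414  0.04129695]
```

View pics/c1.png

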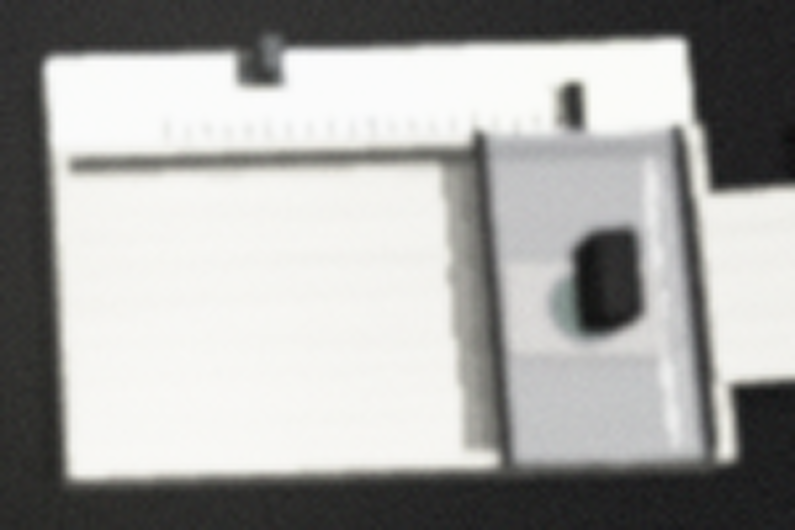

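View pics/c2.png

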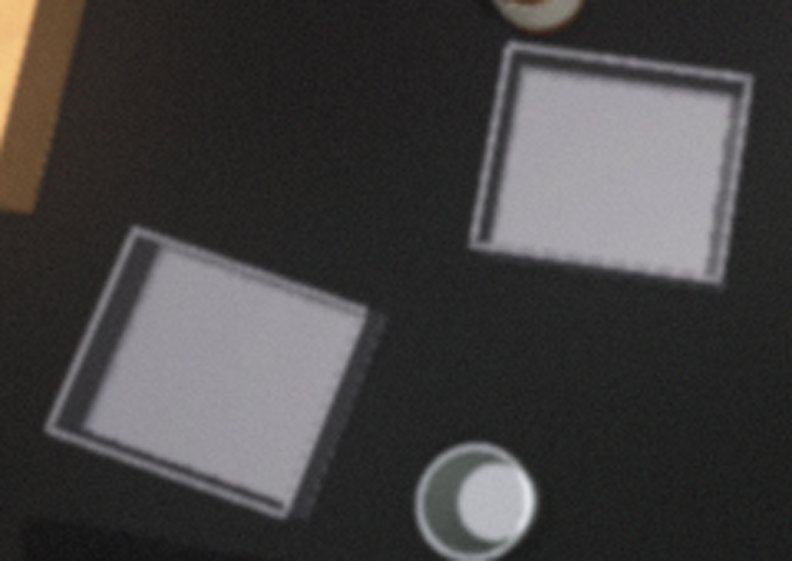

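Candidate totes: A (447,87) at 0.87 m, B (276,205) at 0.62 m and C (155,267) at 0.73 m. B is nearest to the base, and the crop shows it is an open, empty tote. It is the one meant.

```bash
python3 - <<'E'
from h import *
c=load('top0')
f=lambda x,y,z:ray(c,362+(x+.5)/5.3-.5,140+(y+.5)/5.3-.5,z)
P=dict(trBL=(68,478,.04),trBR=(735,462,.04),ledTL=(44,57,.03),ledTR=(686,38,.03),tipc=(571,84,.045),shTL=(478,130,.045),shTR=(683,127,.045),shBR=(715,460,.045),shBL=(505,465,.045),foot=(261,70,.033),uptop=(273,38,.066),gripTop1=(638,230,.087),gripTop2=(638,325,.087),gripT3=(597,232,.087),disc=(565,305,.03))
for k,v in P.items(): print(k,f(*v).round(4))
g=lambda x,y,z:ray(c,90+x/3.3,155+y/3.3,z)
for p in [(510,42),(752,74),(720,284),(471,247)]: print('tote',g(*p,.06).round(4))
# plane-depth mask of grip top
T=W(c);v,u=np.mgrid[:400,:640];z=c['z_map'];Q=np.stack([(u-c['cx'])/c['fx']*z,(v-c['cy'])/c['fy']*z,z],-1)@T[:3,:3].T+T[:3,3]
m=(u>462)&(u<495)&(v>175)&(v<208)&(Q[...,2]>.075);print('grip',m.sum(),Q[m].mean(0),Q[m].min(0),Q[m].max(0))
m=(u>400)&(u<425)&(v>140)&(v<160)&(Q[...,2]>.055)&(Q[...,2]<.075);print('clip',m.sum(),Q[m].mean(0),Q[m].min(0),Q[m].max(0))
E
```

```text
trBL [0.4616 0.0605 0.04  ]
trBR [ 0.4528 -0.2522  0.04  ]
ledTL [0.671  0.0558 0.03  ]
ledTR [ 0.6639 -0.2586  0.03  ]
tipc [ 0.6393 -0.1951  0.045 ]
shTL [ 0.6187 -0.1479  0.045 ]
shTR [ 0.615  -0.2462  0.045 ]
shBR [ 0.4536 -0.2412  0.045 ]
shBL [ 0.4564 -0.1431  0.045 ]
foot [ 0.6578 -0.049   0.033 ]
uptop [ 0.6635 -0.0497  0.066 ]
gripTop1 [ 0.556  -0.2046  0.087 ]
gripTop2 [ 0.5116 -0.1992  0.087 ]
gripT3 [ 0.556  -0.1857  0.087 ]
disc [ 0.534  -0.1843  0.03  ]
tote [0.6329 0.3772 0.06  ]
tote [0.598  0.1942 0.06  ]
tote [0.4396 0.2257 0.06  ]
tote [0.4768 0.4089 0.06  ]
grip 182 [ 0.5285447  -0.18178424  0.11800955] [ 0.28574893 -0.20583745  0.07527625] [0.55771326 0.19282808 1.2770362 ]
clip 31 [ 0.65553216 -0.04803146  0.06355764] [ 0.64861437 -0.05423778  0.05668765] [ 0.66391793 -0.04288554  0.0675913 ]
```

Tote B is at about (0.537,0.301). The tray yaw is about -0.026 rad, the grip is at about (0.536,-0.195) and the marker at about (0.656,-0.049), so the slide is about 148 mm. I'll approach through a waypoint clear of the bottle.

Request:
{"method": "jog_arm", "body": {"plan": [[0,0,-0.275,-370,-300,10,1],[0,0,-0.275,-370,-300,10,1],[0,0,-0.275,-370,-300,10,1],[0,0,-0.275,-370,-300,10,1],[0,0,-0.275,-370,-300,10,1],[0,0,-0.275,-370,-300,10,1],[0,0,-0.275,-370,-300,10,1],[0,0,-0.275,-370,-300,10,1],[0,0,-0.275,-370,-300,10,1],[0,0,-0.275,-370,-300,10,1],[0,0,-0.275,-370,-300,10,1],[0,0,-0.275,-370,-300,10,1]], "squeeze": 20}}

```text
time: 1.3
ee_pos: [0.4495, 0.2008, 0.2123]
eef_rot: [0.013, 1.0, 0.0, -0.0]
ft_force: [-1.0, 0.4, -0.4]
width: 0.0869
grip_force: 0.0
```

```bash
cat >> h.py <<'E'
from scipy.spatial.transform import Rotation as R
def togo(p,a): # target TCP, a: world angle of tool y from +y (ccw), tool down
    s=status.read_state();r=R.from_quat(s['eef_rot']);ty=np.array([-np.sin(a),np.cos(a),0]);tz=np.array([0,0,-1.])
    t=R.from_matrix(np.stack([np.cross(ty,tz),ty,tz],1))
    print('t',s['time'],'pos',s['ee_pos'].round(4),'turn',(r.inv()*t).as_rotvec().round(4),'shift mm',(r.inv().apply(np.array(p)-s['ee_pos'])*1000).round(1),'F',s['ft_force'].round(1),'w',s['width'])
E
python3 -c "
from h import *
togo((.536,-.195,.17),-.026)"
```

```text
t 1.3 pos [0.4495 0.2008 0.2123] turn [ 0.0001 -0.0006 -0.0007] shift mm [ -97.1 -393.3   42.2] F [-1.   0.4 -0.4] w 0.0868630268232453
```

Request:
{"method": "jog_arm", "body": {"plan": [[0,0,0,-107,-340,0,1],[0,0,0,-107,-340,0,1],[0,0,0,-107,-340,0,1],[0,0,0,-107,-340,0,1],[0,0,0,-107,-340,0,1],[0,0,0,-107,-340,0,1],[0,0,0,-107,-340,0,1],[0,0,0,-107,-340,0,1],[0,0,0,-107,-340,0,1],[0,0,0,-107,-340,0,1]]}}

```text
time: 2.3
ee_pos: [0.548, -0.1393, 0.2121]
eef_rot: [0.012, 1.0, 0.001, -0.0]
ft_force: [-0.7, -0.9, -0.5]
width: 0.0868
grip_force: 0.0
```

```bash
python3 -c "
from h import *
c=snap('wrist','w1');print(c['mount'])
togo((.536,-.195,.12),-.026)"
```

```text
[[ 3.22858653e-04 -9.68288841e-01 -2.49833177e-01  6.78628492e-02]
 [ 9.99999932e-01  2.68500079e-04  2.51659937e-04 -2.12861431e-04]
 [-1.76599281e-04 -2.49833241e-01  9.68288862e-01 -1.61684890e-01]
 [ 0.00000000e+00  0.00000000e+00  0.00000000e+00  1.00000000e+00]]
t 2.35 pos [ 0.5481 -0.1391  0.2122] turn [ 0.0012 -0.0005  0.0037] shift mm [ 10.8 -56.3  92.2] F [-0.1  0.3 -0.7] w 0.08679637628065776
```

View pics/w1.png

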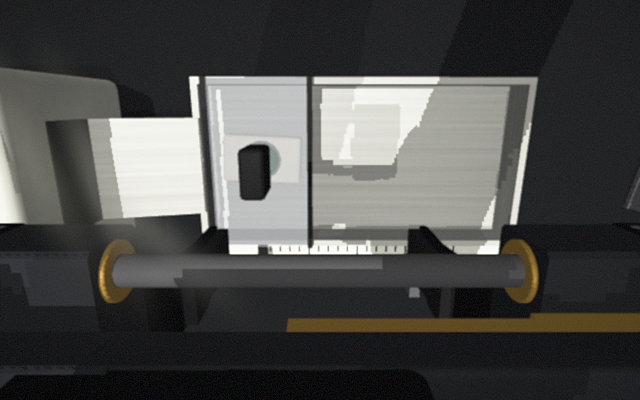

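Wrist view: the grip is at (253,172), with the cassette under the clear plate from (225,136) to (300,182). The marker is hidden behind the gripper. I'll refine the grip and clip positions from depth.

```bash
python3 -c "
from h import *
def cloud(c):
    T=W(c);v,u=np.mgrid[:400,:640];z=c['z_map'];return np.stack([(u-c['cx'])/c['fx']*z,(v-c['cy'])/c['fy']*z,z],-1)@T[:3,:3].T+T[:3,3],u,v,z
c=load('w1');Q,u,v,z=cloud(c)
m=(z>0)&(u>225)&(u<285)&(v>135)&(v<205)&(abs(Q[...,2]-.087)<.006)
p=Q[m];print('grip',m.sum(),p.mean(0),np.percentile(p,[2,98],axis=0))
for k in [(225,136),(300,138),(299,182),(225,178)]: print('cas',ray(c,*k,.03))
c=load('top0');Q,u,v,z=cloud(c)
m=(z>0)&(u>400)&(u<425)&(v>140)&(v<160)&(Q[...,2]>.045)&(Q[...,2]<.075)
p=Q[m];print('clip',len(p),np.percentile(p,[5,50,95],axis=0))
togo((.536,-.195,.057),-.026)"
```

```text
grip 1358 [ 0.5352632  -0.1939329   0.08595845] [[ 0.51512341 -0.20471675  0.08236513]
 [ 0.55640387 -0.18393759  0.08782795]]
cas [ 0.50801789 -0.22730696  0.03      ]
cas [ 0.51155515 -0.15552135  0.03      ]
cas [ 0.55470349 -0.15802971  0.03      ]
cas [ 0.54899151 -0.23090788  0.03      ]
clip 40 [[ 0.64862095 -0.05395725  0.04636802]
 [ 0.65416115 -0.04705157  0.06319138]
 [ 0.6633909  -0.04384531  0.06754685]]
t 2.35 pos [ 0.5481 -0.1391  0.2122] turn [ 0.0012 -0.0005  0.0037] shift mm [ 10.7 -56.3 155.2] F [-0.1  0.3 -0.7] w 0.08679637628065776
```

Request:
{"method": "jog_arm", "body": {"plan": [[0,0,0.004,11,-55,40,1],[0,0,0.004,11,-55,80,1],[0,0,0.004,11,-55,120,1],[0,0,0.004,11,-55,145,1],[0,0,0.004,11,-55,155,1],[0,0,0.004,11,-55,155,0.3],[0,0,0.004,11,-55,155,-0.4],[0,0,0.004,11,-55,155,-0.8],[0,0,0.004,11,-55,155,-0.8],[0,0,0.004,11,-55,155,-0.8],[0,0,0.004,11,-55,155,-0.8],[0,0,0.004,11,-55,155,-0.8]], "squeeze": 20}}

```text
time: 3.55
ee_pos: [0.5355, -0.1965, 0.0577]
eef_rot: [0.015, 1.0, 0.0, 0.0]
ft_force: [-0.2, 0.7, -0.1]
width: 0.0392
grip_force: 0.0
```

```bash
python3 -c "
from h import *
togo((.536+.148*.026,-.194+.148,.057),-.026)"
```

```text
t 3.55 pos [ 0.5355 -0.1965  0.0577] turn [ 0.0001  0.0003 -0.0038] shift mm [  0.2 150.6   0.7] F [-0.2  0.7 -0.1] w 0.039215156165998515
```

Fingers are still closing. I'll finish the grip.

Request:
{"method": "jog_arm", "body": {"plan": [[0,0,0,0,1,0,-1],[0,0,0,0,1,0,-1],[0,0,0,0,1,0,-1],[0,0,0,0,1,0,-1],[0,0,0,0,1,0,-1],[0,0,0,0,1,0,-1]], "squeeze": 20}}

```text
time: 4.15
ee_pos: [0.5355, -0.1953, 0.0575]
eef_rot: [0.015, 1.0, 0.0, -0.0]
ft_force: [-0.6, 1.6, 0.9]
width: 0.022
grip_force: 20.0
```

```bash
python3 -c "
from h import *
togo((.536+.148*.026,-.194+.148,.057),-.026)"
```

```text
t 4.15 pos [ 0.5355 -0.1953  0.0575] turn [ 0.0004 -0.0001 -0.0036] shift mm [  0.  149.3   0.5] F [-0.6  1.6  0.9] w 0.022021764840688657
```

Request:
{"method": "jog_arm", "body": {"plan": [[0,0,0,0,10,0,-1],[0,0,0,0,25,0,-1],[0,0,0,0,42,0,-1],[0,0,0,0,59,0,-1],[0,0,0,0,76,0,-1],[0,0,0,0,93,0,-1],[0,0,0,0,110,0,-1],[0,0,0,0,125,0,-1],[0,0,0,0,138,0,-1],[0,0,0,0,146,0,-1],[0,0,0,0,146,0,-1],[0,0,0,0,146,0,-1]]}}

```text
time: 5.35
ee_pos: [0.5391, -0.0484, 0.0574]
eef_rot: [0.014, 1.0, 0.001, -0.001]
ft_force: [-5.4, 1.8, 3.4]
width: 0.0214
grip_force: 20.0
```

```bash
python3 - <<'E'
from h import *
c=snap('top','top1');b=snap('scene','sc1')
togo((.536,-.046,.057),-.026)
im=c['image'][:,:,::-1][130:230,362:512];jm=b['image'][:,:,::-1][140:220,200:320]
cv2.imwrite('pics/c3.png',np.vstack([cv2.resize(im[:50,:],(750,250),interpolation=cv2.INTER_CUBIC),cv2.resize(jm[:55],(750,344),interpolation=cv2.INTER_CUBIC)]))
E
```

```text
t 5.45 pos [ 0.5391 -0.0486  0.0574] turn [ 0.0011 -0.0017 -0.0034] shift mm [3.2 2.5 0.4] F [-4.5  2.1  3.5] w 0.02180172112578282
```

View pics/c3.png

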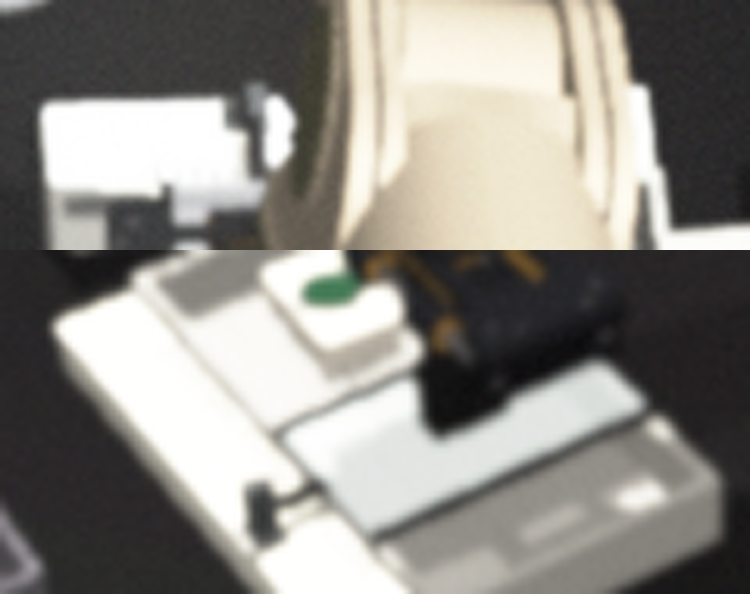

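The shield is moved, the cassette is uncovered and the tongue is beside the clip (crop: clip at (250,110), tongue at (257,145)). I'll check the alignment with intensity profiles.

```bash
python3 - <<'E'
from h import *
c=load('top1');g=c['image'].mean(2)
print('    ',np.arange(403,424))
for v in range(145,165): print(v,g[v,403:424].astype(int))
a=-.026;o=np.array([.5385,-.0976])
ty=lambda p:(-np.sin(a)*(p[0]-o[0])+np.cos(a)*(p[1]-o[1]))
# predicted columns for marker at tray y m / pointer at y p
def wp(x,y,z):return np.array([o[0]+x*np.cos(a)-y*np.sin(a),o[1]+x*np.sin(a)+y*np.cos(a),z])
c0=load('top0')
print('tip row',[proj(c,wp(x,.05,.045)) for x in (.09,.1,.12)])
print('foot c',proj(c,wp(.12,.05,.032)),'up top',proj(c,wp(.12,.05,.066)))
E
```

```text
[403 404 405 406 407 408 409 410 411 412 413 414 415 416 417 418 419 420
 421 422 423]
145 [59 59 60 59 59 60 61 61 64 69 66 65 59 58 58 59 58 56 60 58 58]
146 [60 59 61 56 58 60 59 69 81 91 95 91 72 63 57 58 55 57 59 59 61]
147 [ 61  66  63  59  62  59  60  75 100 124 131 119  90  68  63  62  60  57
  61  61  56]
148 [ 77  83  83  78  69  69  68  75 108 132 140 134 116 106  99  80  63  58
  60  56  60]
149 [146 154 157 129 100  88  77  77 104 130 145 146 166 195 190 140  82  61
  59  58  60]
150 [233 236 229 187 131 106  86  76  96 130 147 169 219 245 245 211 126  73
  60  58  58]
151 [253 253 248 209 136 107  82  74  93 128 143 168 230 252 253 244 186 104
  67  59  58]
152 [254 254 251 214 132  97  82  71  88 114 129 159 227 252 254 252 234 157
  81  58  59]
153 [254 254 252 216 130 101  81  71  70  87 103 139 214 250 254 254 249 200
 103  63  57]
154 [254 254 251 219 147 114  96  77  68  71  88 134 206 248 254 254 251 213
 115  67  60]
155 [254 254 252 232 182 154 133 107  84  68  83 132 203 247 254 254 248 197
 102  65  57]
156 [254 254 253 248 234 217 198 174 120  79  84 133 214
[... 411 characters left out ...]
 254 254 254 253 242 211 150  90  83 136 226 251 251 235 171 100
  66  60  62]
162 [254 254 254 254 254 252 242 213 153  96  81 121 198 239 236 192 122  79
  63  58  62]
163 [254 253 253 254 254 250 239 218 157 100  83 102 149 189 180 138  97  74
  63  60  61]
164 [254 251 251 253 253 247 236 217 169 110  87  96 115 131 126 105  87  73
  62  59  66]
tip row [(np.float64(413.00432921768436), np.float64(161.9189098930944)), (np.float64(412.7517584307023), np.float64(158.14979911894238)), (np.float64(412.24915596402036), np.float64(150.64946863764723))]
foot c (np.float64(411.39563953929223), np.float64(152.15909529458818)) up top (np.float64(413.66411094839157), np.float64(148.14681760376854))
```

```bash
python3 - <<'E'
from h import *
c=load('top0');g=c['image'].mean(2)
for v in range(145,158): print(v,g[v,403:424].astype(int))
for v in (145,147,149,151,153,155): print(v,[tuple((px(c,u,v)*1000).round().astype(int)) for u in range(406,418)])
E
```

```text
145 [52 53 54 48 53 53 51 51 58 61 57 57 54 49 54 53 51 50 49 47 52]
146 [53 53 55 53 55 53 53 57 69 80 82 77 64 52 53 48 54 51 48 49 50]
147 [ 55  54  55  53  53  54  54  63  84 105 108  99  77  60  54  59  57  55
  57  57  57]
148 [ 70  74  72  69  59  56  55  68  91 110 123 110  97  92  92  98  96  94
  94  93  92]
149 [123 130 130 108  82  76  68  64  85 112 122 123 140 173 185 185 188 186
 185 184 186]
150 [206 209 202 156 111  93  78  66  81 111 122 140 188 232 240 242 242 241
 241 242 242]
151 [245 243 232 178 114  88  72  64  81 110 125 142 201 242 249 250 250 250
 250 250 250]
152 [250 249 240 184 111  82  68  63  73  94 111 132 199 242 250 251 251 251
 251 251 251]
153 [251 249 240 185 113  84  73  64  64  76  89 117 189 239 249 251 251 251
 251 251 251]
154 [250 249 240 191 125  95  84  68  64  63  82 115 177 233 248 250 251 251
 251 251 251]
155 [250 249 242 208 151 130 114 101  97  95 106 134 183 232 247 250 251 250
 251 251 251]
156 [250 250 246 232 209 191 184 176 178 177 181 194 218 239 249 251 251 251
 251 251 251]
157 [251 250 250 246 243 239 237 237 237 237 238 241
[... 2665 characters left out ...]
61)), (np.int64(657), np.int64(-60), np.int64(32)), (np.int64(658), np.int64(-63), np.int64(29)), (np.int64(658), np.int64(-66), np.int64(28))]
155 [(np.int64(653), np.int64(-36), np.int64(31)), (np.int64(651), np.int64(-38), np.int64(38)), (np.int64(651), np.int64(-40), np.int64(37)), (np.int64(651), np.int64(-43), np.int64(37)), (np.int64(648), np.int64(-44), np.int64(45)), (np.int64(649), np.int64(-47), np.int64(43)), (np.int64(648), np.int64(-49), np.int64(44)), (np.int64(649), np.int64(-52), np.int64(43)), (np.int64(651), np.int64(-56), np.int64(36)), (np.int64(651), np.int64(-59), np.int64(35)), (np.int64(653), np.int64(-63), np.int64(26)), (np.int64(652), np.int64(-65), np.int64(30))]
```

Pointer tray y is about 0.051 and the marker's about 0.052. I'll nudge 1 mm, then release and rise.

Request:
{"method": "jog_arm", "body": {"plan": [[0,0,0,0,1,0,-1],[0,0,0,0,1,0,-1],[0,0,0,0,1,0,-1],[0,0,0,0,1,0,0.2],[0,0,0,0,1,0,0.2],[0,0,0,0,1,0,0.2],[0,0,0,0,1,0,0.2],[0,0,0,0,1,0,0.2],[0,0,0,0,1,0,0.2]]}}

```text
time: 6.35
ee_pos: [0.5399, -0.0486, 0.0575]
eef_rot: [0.015, 1.0, 0.0, 0.0]
ft_force: [0.4, -0.3, -0.3]
width: 0.0513
grip_force: 0.0
```

Request:
{"method": "jog_arm", "body": {"plan": [[0,0,0,0,0,-15,0.4],[0,0,0,0,0,-50,0.6],[0,0,0,0,0,-90,1],[0,0,0,0,0,-130,1],[0,0,0,0,0,-150,1],[0,0,0,0,0,-150,1]]}}

```text
time: 6.95
ee_pos: [0.5416, -0.0489, 0.2119]
eef_rot: [0.015, 1.0, 0.001, 0.003]
ft_force: [0.5, 0.9, -0.0]
width: 0.0855
grip_force: 0.0
```

```bash
python3 - <<'E'
from h import *
c=snap('top','top2');g=c['image'].mean(2)
for v in (157,158,159,160): print(v,g[v,405:420].astype(int))
b=snap('wrist','w2');togo((.53,-.19,.2),-.026+np.pi/2);togo((.53,-.19,.2),-.026-np.pi/2);print(b['s']['joint_positions'])
E
```

```text
157 [ 57  58  59  56  53  50  49  52  52  60  81 108 114 116 118]
158 [ 57  61  54  54  50  48  49  46  59  85 146 198 213 215 216]
159 [ 59  58  53  55  50  52  51  47  62 114 204 245 251 251 251]
160 [ 61  56  57  57  54  52  53  54  64 131 223 251 254 254 254]
t 7.05 pos [ 0.5399 -0.0486  0.2081] turn [-3.0000e-04  1.1000e-03 -1.5746e+00] shift mm [   5.6 -141.6    8. ] F [-0.1  0.5 -0. ] w 0.08658412837610908
t 7.05 pos [ 0.5399 -0.0486  0.2081] turn [1.1000e-03 3.0000e-04 1.5669e+00] shift mm [   5.6 -141.6    8. ] F [-0.1  0.5 -0. ] w 0.08658412837610908
[-0.49755352  0.16071993  0.56375335  1.72874037 -0.09051397  1.27445054
  1.62729544]
```

View pics/w2.png

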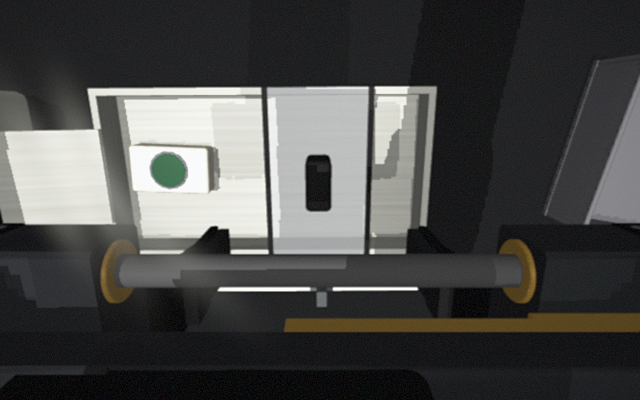

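Wrist view: the cassette is uncovered with its top face from (132,146) to (210,192), green window up. The grip is at (318,183) and the clip top at (321,298). I'll compute the cassette pose and check alignment.

```bash
python3 - <<'E'
from h import *
c=load('w2');T=W(c)
v,u=np.mgrid[:400,:640];z=c['z_map'];Q=np.stack([(u-c['cx'])/c['fx']*z,(v-c['cy'])/c['fy']*z,z],-1)@T[:3,:3].T+T[:3,3]
a=-.026
def st(n,m):
    p=Q[m&(z>0)];r=p[:,1]*np.cos(a)-p[:,0]*np.sin(a)
    print(n,len(p),p.mean(0).round(4),'z',p[:,2].min().round(3),p[:,2].max().round(3),'tray-y span',np.percentile(r,[2,98]).round(4),np.percentile(r,[2,98]).mean().round(4)); return p
st('grip',(u>295)&(u<345)&(v>145)&(v<220)&(abs(Q[...,2]-.087)<.006))
st('clip',(u>308)&(u<335)&(v>288)&(v<310)&(Q[...,2]>.055)&(Q[...,2]<.08))
m=(u>115)&(u<230)&(v>130)&(v<210)&(abs(Q[...,2]-.03)<.005)&(z>0)
st('cas',m)
p=Q[m][:,:2].astype(np.float32);print(cv2.minAreaRect(p))
g=c['image'].mean(2)
for vv in (175,185,296,300): print(vv,g[vv,300:340].astype(int))
for k in [(134,145),(211,147),(208,192),(132,189)]: print(ray(c,*k,.03).round(4))
E
```

```text
grip 1325 [ 0.5385 -0.049   0.086 ] z 0.081 0.089 tray-y span [-0.0453 -0.0246] -0.035
clip 195 [ 0.6541 -0.0491  0.0649] z 0.058 0.068 tray-y span [-0.0369 -0.0272] -0.032
cas 3696 [ 0.5316 -0.1946  0.0298] z 0.025 0.035 tray-y span [-0.2344 -0.1433] -0.1889
((0.5404741168022156, -0.2029183804988861), (0.09283923357725143, 0.06509473919868469), 86.74309539794922)
175 [189 188 190 190 161 101  39  16  20  22  28  19  25  27  27  23  18  21
  22  23  28  22  23  12  18  17  24  21  22  16  33 105 167 191 192 188
 190 188 190 187]
185 [187 187 186 191 181 123  51  13  21  12  16  20  17  22  18  24  17  22
  23  21  18  21  26  24  19  19  19  24  10  13  53 132 178 192 190 190
 189 189 188 190]
296 [ 35  38  34  31  36  35  32  36  36  35  42  33  35  35  27  40  72 106
 117 113 115 113 112 112 115 112  85  54  36  37  36  36  36  35  40  38
  35  35  38  33]
300 [ 39  38  36  35  36  37  36  36  39  33  36  37  40  35  32  40  68 102
 116 113 112 112 113 114 115 112  88  53  34  36  37  35  38  35  35  39
  38  37  32  33]
[ 0.5064 -0.2237  0.03  ]
[ 0.5105 -0.1502  0.03  ]
[ 0.5548 -0.1579  0.03  ]
[ 0.5495 -0.2326  0.03  ]
```

```bash
python3 - <<'E'
from h import *
c=load('w2');g=c['image'].mean(2)
def dark(u0,u1,rows,zp):
    P=[]
    for v in rows:
        w=np.clip(120-g[v,u0:u1],0,None)
        if w.sum()>20: P.append(ray(c,u0+(w*np.arange(u1-u0)).sum()/w.sum(),v,zp)[:2])
    P=np.array(P);k=np.polyfit(P[:,0],P[:,1],1);return k,len(P),np.std(P[:,1]-np.polyval(k,P[:,0]))
for s in ((258,280),(358,380)):
    for r in (range(100,230),range(100,165),range(165,230)): print(s,dark(*s,r,.043))
# rim far edge (tray -x outer edge), z .04: brightness transition along columns
for rng in (range(110,425),):
    P=[]
    for u in rng:
        col=g[80:96,u]; i=np.where((col[:-1]<110)&(col[1:]>=110))[0]
        if len(i): i=i[0]; P.append(ray(c,u,80+i+(110-col[i])/(col[i+1]-col[i]),.04)[:2])
    P=np.array(P);k=np.polyfit(P[:,1],P[:,0],1);print('rim',k,len(P),np.std(P[:,0]-np.polyval(k,P[:,1])))
E
```

```text
(258, 280) (array([-0.02364498, -0.08350107]), 130, np.float64(4.9035915016487385e-05))
(258, 280) (array([-0.0243785 , -0.08313711]), 65, np.float64(3.5407184926949366e-05))
(258, 280) (array([-0.02316348, -0.08376929]), 65, np.float64(5.7625299871706715e-05))
(358, 380) (array([-0.02520403,  0.0128559 ]), 130, np.float64(8.680648102972398e-05))
(358, 380) (array([-0.02220038,  0.0113587 ]), 65, np.float64(5.645356586631437e-05))
(358, 380) (array([-0.02687059,  0.01378688]), 65, np.float64(9.112029015384604e-05))
rim [0.024694   0.45936666] 305 0.00020594659006375733
```

The pointer is still about 2.3 mm short of the marker in y. I'll regrip and nudge.

Request:
{"method": "jog_arm", "body": {"plan": [[0,0,0,0,0,40,1],[0,0,0,0,0,80,0.6],[0,0,0,0,0,120,0.2],[0,0,0,0,0,145,0.2],[0,0,0,0,0,150,-0.2],[0,0,0,0,0,150,-1],[0,0,0,0,0,150,-1],[0,0,0,0,0,150,-1],[0,0,0,0,0,150,-1],[0,0,0,0,0,150,-1],[0,0,0,0,0,150,-1],[0,0,0,0,0,150,-1]], "squeeze": 20}}

```text
time: 8.25
ee_pos: [0.5403, -0.0485, 0.0581]
eef_rot: [0.015, 1.0, 0.0, 0.0]
ft_force: [-0.9, 0.3, 6.1]
width: 0.0219
grip_force: 20.0
```

Request:
{"method": "jog_arm", "body": {"plan": [[0,0,0,0,1.2,0,-1],[0,0,0,0,2.5,0,-1],[0,0,0,0,2.5,0,-1],[0,0,0,0,2.5,0,-1],[0,0,0,0,2.5,0,-1],[0,0,0,0,2.5,0,-1]]}}

```text
time: 8.85
ee_pos: [0.5403, -0.0465, 0.0581]
eef_rot: [0.015, 1.0, -0.0, 0.0]
ft_force: [-0.9, -0.4, 5.5]
width: 0.0218
grip_force: 20.0
```

Request:
{"method": "jog_arm", "body": {"plan": [[0,0,0,0,0.3,0,-1],[0,0,0,0,0.3,0,-1],[0,0,0,0,0.3,0,0.2],[0,0,0,0,0.3,0,0.2],[0,0,0,0,0.3,0,0.2],[0,0,0,0,0.3,0,0.2],[0,0,0,0,0.3,0,0.2],[0,0,0,0,0.3,-15,0.3],[0,0,0,0,0.3,-60,0.6],[0,0,0,0,0.3,-110,1],[0,0,0,0,0.3,-150,1],[0,0,0,0,0.3,-150,1]]}}

```text
time: 10.05
ee_pos: [0.5427, -0.0464, 0.2144]
eef_rot: [0.015, 1.0, 0.001, 0.005]
ft_force: [0.4, -0.3, -1.3]
width: 0.0807
grip_force: 0.0
```

```bash
python3 - <<'E'
from h import *
c=snap('wrist','w3');g=c['image'].mean(2)
def dark(u0,u1,rows,zp):
    P=[]
    for v in rows:
        w=np.clip(120-g[v,u0:u1],0,None)
        if w.sum()>20: P.append(ray(c,u0+(w*np.arange(u1-u0)).sum()/w.sum(),v,zp)[:2])
    P=np.array(P);return np.polyfit(P[:,0],P[:,1],1)
k=[dark(258,280,range(100,230),.043),dark(358,380,range(100,230),.043)];print(k)
w=np.clip(g[296:302,305:340].mean(0)-45,0,None);uc=305+(w*np.arange(35)).sum()/w.sum()
p=ray(c,uc,299,.066);print('clip',uc,p,'pointer y there',np.mean([np.polyval(q,p[0]) for q in k]))
w=np.clip(150-g[160:205,295:345].mean(0),0,None);uc=295+(w*np.arange(50)).sum()/w.sum();q=ray(c,uc,183,.086);print('grip',q,'ptr',q[1]-.0245*(p[0]-q[0]))
E
```

```text
[array([-0.02379822, -0.08126911]), array([-0.02564924,  0.01526191])]
clip 318.65368674698794 [ 0.66138504 -0.04899714  0.066     ] pointer y there -0.049355504359852566
grip [ 0.54028049 -0.04647374  0.086     ] ptr -0.04944079960142542
```

Aligned within 0.5 mm. Now the cassette.

```bash
python3 - <<'E'
from h import *
c=load('w3');T=W(c)
v,u=np.mgrid[:400,:640];z=c['z_map'];Q=np.stack([(u-c['cx'])/c['fx']*z,(v-c['cy'])/c['fy']*z,z],-1)@T[:3,:3].T+T[:3,3]
m=((u>110)&(u<235)&(v>125)&(v<215)&(abs(Q[...,2]-.03)<.006)&(z>0)).astype(np.uint8)
m=cv2.morphologyEx(m,cv2.MORPH_OPEN,np.ones((7,7),np.uint8))
n,l,s,ce=cv2.connectedComponentsWithStats(m);i=1+s[1:,4].argmax();m=l==i
p=Q[m];h=cv2.minAreaRect(np.array([ray(c,a,b,.03)[:2] for a,b in zip(u[m],v[m])],np.float32)*1000);print(s[i],p.mean(0),h)
im=c['image'].astype(int);gm=(im[...,1]-im[...,0]>25)&(u>110)&(u<235)&(v<215)&(v>125);print('disc',gm.sum(),ray(c,u[gm].mean(),v[gm].mean(),.03))
x=c['image'][:,:,::-1][120:220,100:250].copy()
cv2.imwrite('pics/c4.png',cv2.resize(x,None,fx=5,fy=5,interpolation=cv2.INTER_CUBIC))
E
```

```text
[ 129  141   79   49 3495] [ 0.53081546 -0.19276151  0.02981938] ((531.1805419921875, -192.85797119140625), (75.80733489990234, 45.834686279296875), 85.80450439453125)
disc 838 [ 0.53153642 -0.19448068  0.03      ]
```

View pics/c4.png

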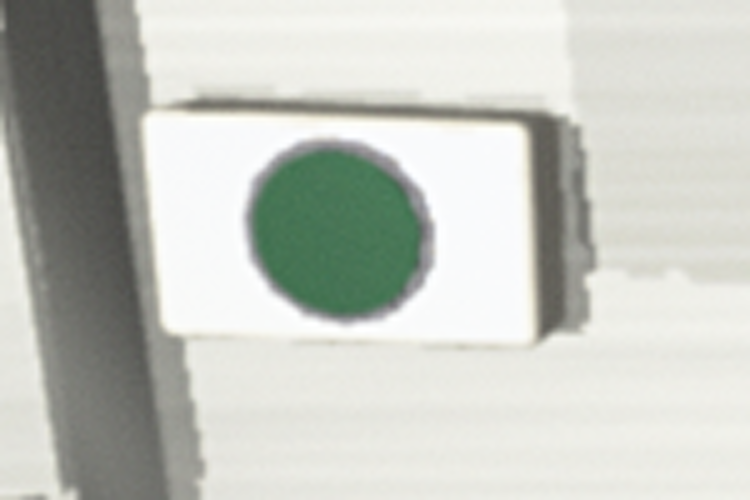

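```bash
python3 -c "
from h import *
togo((.5312,-.1929,.15),-.073+np.pi/2);togo((.5312,-.1929,.15),-.073-np.pi/2)"
```

```text
t 10.1 pos [ 0.5415 -0.0461  0.2114] turn [-0.0035  0.0058 -1.5279] shift mm [   6.2 -147.2   61.1] F [-0.1 -0.4 -0.4] w 0.08275282287496677
t 10.1 pos [ 0.5415 -0.0461  0.2114] turn [0.0058 0.0035 1.6137] shift mm [   6.2 -147.2   61.1] F [-0.1 -0.4 -0.4] w 0.08275282287496677
```

Request:
{"method": "jog_arm", "body": {"plan": [[0,0,-1.528,6,-147,30,0.6],[0,0,-1.528,6,-147,30,0.6],[0,0,-1.528,6,-147,30,0.6],[0,0,-1.528,6,-147,30,0.6],[0,0,-1.528,6,-147,30,0.6],[0,0,-1.528,6,-147,60,0.6],[0,0,-1.528,6,-147,60,0.6],[0,0,-1.528,6,-147,60,0.6],[0,0,-1.528,6,-147,60,0.6],[0,0,-1.528,6,-147,60,0.6],[0,0,-1.528,6,-147,60,0.6],[0,0,-1.528,6,-147,60,0.6]]}}

```text
time: 11.3
ee_pos: [0.522, -0.1886, 0.1311]
eef_rot: [-0.487, 0.872, 0.016, -0.041]
ft_force: [0.2, 0.4, -2.5]
width: 0.0694
grip_force: 0.0
```

```bash
python3 -c "
from h import *
togo((.5312,-.1929,.009),-.073+np.pi/2);print(status.read_state()['joint_positions'])"
```

```text
t 11.3 pos [ 0.522  -0.1886  0.1311] turn [ 0.0806 -0.0386 -0.4796] shift mm [ -8.  -18.4 120.8] F [ 0.2  0.4 -2.5] w 0.06935690978841327
[ 0.89516566  0.4268429  -0.8118106   1.65800102  0.34120018  1.28684469
  2.59177151]
```

Joint 7 ran to its end this way round, so I'll take the equivalent grasp a half turn the other way, raised for safety.

Request:
{"method": "jog_arm", "body": {"plan": [[0,0,0.1,0,0,-20,0.6],[0,0,0.25,0,0,-50,0.6],[0,0,0.4,0,0,-60,0.6],[0,0,0.54,0,0,-60,0.6],[0,0,0.69,0,0,-60,0.6],[0,0,0.84,0,0,-60,0.6],[0,0,0.98,0,0,-60,0.6],[0,0,1.1,0,0,-60,0.6],[0,0,1.2,0,0,-60,0.6],[0,0,1.2,0,0,-60,0.6],[0,0,1.2,0,0,-60,0.6],[0,0,1.2,0,0,-60,0.6]]}}

```text
time: 12.5
ee_pos: [0.5277, -0.1879, 0.1908]
eef_rot: [0.091, 0.995, -0.01, -0.043]
ft_force: [-0.7, -0.3, 0.2]
width: 0.0698
grip_force: 0.0
```

```bash
python3 -c "
from h import *
togo((.5312,-.1929,.16),-.073-np.pi/2);print(status.read_state()['joint_positions'])"
```

```text
t 12.5 pos [ 0.5277 -0.1879  0.1908] turn [-0.0834 -0.0484  1.4608] shift mm [-6.9 -3.5 30.5] F [-0.7 -0.3  0.2] w 0.06975451256891115
[ 0.75258426  0.33603676 -0.62973098  1.5820567   0.22351636  1.37594823
  1.47697907]
```

Request:
{"method": "jog_arm", "body": {"plan": [[-0.083,-0.048,1.46,-7,-3.5,10,0.6],[-0.083,-0.048,1.46,-7,-3.5,10,0.6],[-0.083,-0.048,1.46,-7,-3.5,10,0.6],[-0.083,-0.048,1.46,-7,-3.5,10,0.6],[-0.083,-0.048,1.46,-7,-3.5,10,0.6],[-0.083,-0.048,1.46,-7,-3.5,10,0.6],[-0.083,-0.048,1.46,-7,-3.5,10,0.6],[-0.083,-0.048,1.46,-7,-3.5,10,0.6],[-0.083,-0.048,1.46,-7,-3.5,10,0.6],[-0.083,-0.048,1.46,-7,-3.5,30,0.6],[-0.083,-0.048,1.46,-7,-3.5,30,0.6],[-0.083,-0.048,1.46,-7,-3.5,30,0.6]]}}

```text
time: 13.7
ee_pos: [0.5313, -0.1929, 0.1607]
eef_rot: [0.731, 0.682, -0.0, -0.0]
ft_force: [0.1, -0.1, -0.1]
width: 0.0696
grip_force: 0.0
```

```bash
python3 -c "
from h import *
togo((.5312,-.1929,.009),-.073-np.pi/2);print(status.read_state()['joint_positions'])"
```

```text
t 13.7 pos [ 0.5313 -0.1929  0.1607] turn [-0.001  -0.0001  0.0028] shift mm [0.000e+00 1.000e-01 1.517e+02] F [ 0.1 -0.1 -0.1] w 0.0695591946977782
[ 0.63659222  0.27708943 -0.43296877  1.68450801  0.12315462  1.2080009
  0.10407189]
```

Request:
{"method": "jog_arm", "body": {"plan": [[0,0,0.003,0,0,40,0.6],[0,0,0.003,0,0,80,0.6],[0,0,0.003,0,0,110,0.6],[0,0,0.003,0,0,130,0.6],[0,0,0.003,0,0,145,0.6],[0,0,0.003,0,0,151,0.6],[0,0,0.003,0,0,151,0.6],[0,0,0.003,0,0,151,-1],[0,0,0.003,0,0,151,-1],[0,0,0.003,0,0,151,-1],[0,0,0.003,0,0,151,-1],[0,0,0.003,0,0,151,-1]], "squeeze": 20}}

```text
time: 14.9
ee_pos: [0.5318, -0.1932, 0.0102]
eef_rot: [0.734, 0.679, 0.0, 0.0]
ft_force: [-1.0, -0.2, 2.6]
width: 0.0455
grip_force: 20.0
```

Request:
{"method": "jog_arm", "body": {"plan": [[0,0,0,0,0,0,-1],[0,0,0,0,0,-5,-1],[0,0,0,0,0,-20,-1],[0,0,0,0,0,-50,-1],[0,0,0,0,0,-90,-1],[0,0,0,0,0,-130,-1],[0,0,0,0,0,-150,-1],[0,0,0,0,0,-150,-1]]}}

```text
time: 15.7
ee_pos: [0.5333, -0.1934, 0.1641]
eef_rot: [0.734, 0.679, 0.001, 0.003]
ft_force: [0.5, 0.2, -0.7]
width: 0.0457
grip_force: 20.0
```

```bash
python3 -c "
from h import *
print(R.from_euler('z',-.2).apply([0,0,0]))
togo((.537,.301,.16),-.073-np.pi/2+.27);togo((.537,.301,.16),-.073-np.pi/2-.12)"
```

```text
[0. 0. 0.]
t 15.7 pos [ 0.5333 -0.1934  0.1641] turn [ 0.0057  0.0029 -0.2745] shift mm [493.2 -34.6   2.9] F [ 0.5  0.2 -0.7] w 0.04572230529712788
t 15.7 pos [ 0.5333 -0.1934  0.1641] turn [0.0062 0.0017 0.1155] shift mm [493.2 -34.6   2.9] F [ 0.5  0.2 -0.7] w 0.04572230529712788
```

Cassette is held. Carry it over to tote B, biased away from the bottle.

Request:
{"method": "jog_arm", "body": {"plan": [[0,0,0,30,-5,0,-1],[0,0,0,75,-10,0,-1],[0,0,0,120,-15,0,-1],[0,0,0.02,165,-20,0,-1],[0,0,0.04,210,-25,0,-1],[0,0,0.06,255,-30,0,-1],[0,0,0.08,300,-35,0,-1],[0,0,0.1,345,-40,0,-1],[0,0,0.12,390,-45,0,-1],[0,0,0.12,430,-50,0,-1],[0,0,0.12,465,-54,0,-1],[0,0,0.12,485,-54,0,-1]]}}

```text
time: 16.9
ee_pos: [0.5133, 0.2981, 0.1589]
eef_rot: [0.772, 0.635, -0.0, -0.001]
ft_force: [-0.4, -0.1, -0.5]
width: 0.046
grip_force: 20.0
```

Request:
{"method": "jog_arm", "body": {"plan": [[0,0,0,0,0,0,-1],[0,0,0,0,0,0,-1],[0,0,0,0,0,0,-1],[0,0,0,0,0,0,-1]]}}

```text
time: 17.3
ee_pos: [0.5156, 0.2933, 0.1595]
eef_rot: [0.774, 0.633, -0.0, 0.0]
ft_force: [-0.3, 0.2, -0.9]
width: 0.046
grip_force: 20.0
```

```bash
python3 - <<'E'
from h import *
togo((.517,.295,.011),-.2-np.pi/2)
c=snap('wrist','w4');b=snap('scene','sc4')
cv2.imwrite('pics/c5.png',np.hstack([cv2.resize(c['image'][:,:,::-1],(400,250)),cv2.resize(b['image'][:,:,::-1],(400,250))]))
E
```

```text
t 17.3 pos [0.5156 0.2933 0.1595] turn [0.0002 0.0009 0.0006] shift mm [  2.1   1.  148.5] F [-0.3  0.2 -0.9] w 0.04601164398929327
```

View pics/c5.png

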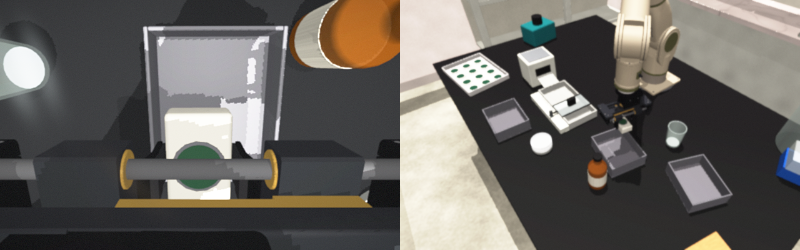

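The cassette (left pane, (198,155)) hangs level over the tote, clear of the bottle at (345,30). Lower it in.

Request:
{"method": "jog_arm", "body": {"plan": [[0,0,0,2,1,30,-1],[0,0,0,2,1,60,-1],[0,0,0,2,1,90,-1],[0,0,0,2,1,115,-1],[0,0,0,2,1,132,-1],[0,0,0,2,1,141,-1],[0,0,0,2,1,145,-1],[0,0,0,2,1,146.5,-1],[0,0,0,2,1,147.5,-1],[0,0,0,2,1,148,-1],[0,0,0,2,1,148,-1]]}}

```text
time: 18.5
ee_pos: [0.5169, 0.2966, 0.0121]
eef_rot: [0.773, 0.634, 0.0, 0.0]
ft_force: [-0.1, -1.4, -1.0]
width: 0.0458
grip_force: 20.0
```

Request:
{"method": "jog_arm", "body": {"plan": [[0,0,0,0,0,0.8,-1],[0,0,0,0,0,1.5,-1],[0,0,0,0,0,2.2,-1],[0,0,0,0,0,2.6,-1],[0,0,0,0,0,2.6,-1],[0,0,0,0,0,2.6,-1]]}}

```text
time: 19.1
ee_pos: [0.5166, 0.2964, 0.0093]
eef_rot: [0.773, 0.634, -0.0, 0.0]
ft_force: [-2.4, -0.3, 5.2]
width: 0.0455
grip_force: 20.0
```

Contact felt (5 N). Release and rise.

Request:
{"method": "jog_arm", "body": {"plan": [[0,0,0,0,0,0,0.3],[0,0,0,0,0,0,0.3],[0,0,0,0,0,0,0.3],[0,0,0,0,0,0,0.3],[0,0,0,0,0,-10,0.3],[0,0,0,0,0,-40,0.3],[0,0,0,0,0,-80,0.3],[0,0,0,0,0,-120,0.3],[0,0,0,0,0,-160,0.3],[0,0,0,0,0,-190,0.3],[0,0,0,0,0,-190,0.3]]}}

```text
time: 20.2
ee_pos: [0.5182, 0.2981, 0.2046]
eef_rot: [0.773, 0.634, 0.004, 0.001]
ft_force: [0.0, -0.4, -0.9]
width: 0.057
grip_force: 0.0
```

```bash
python3 - <<'E'
from h import *
c=snap('top','top5');b=snap('scene','sc5')
cv2.imwrite('pics/c6.png',np.hstack([cv2.resize(c['image'][130:260,220:500,::-1],(400,186)),cv2.resize(b['image'][60:346,130:430,::-1],(195,186))]))
E
```

```text
(no output)
```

View pics/c6.png

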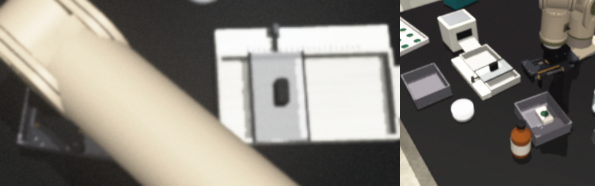

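Scene pane: the cassette lies flat, window up, in tote B at (545,115). Top pane: the pointer meets the clip at (274,40), and the bystanders still visible have not moved. I'll hand in.

```bash
python3 -c "
from bench import order
print(order.close_job())"
```

```text
the job is handed in; nothing more can be done
None
```

The job is handed in at about 20 s of the 48 s: the shield pointer measured within about 0.5 mm of the marker, and the cassette was lowered flat, window up, into the nearest grey tote, with the bottle, beaker and dishes left untouched.

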